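# Tighten a hold-down clamp by ratcheting its adjustable lever

## Task

Clamp the brass bar in the green hold-down clamp: turn the lever with the red ball clockwise (seen from above), and since the two pins stop its swing, lift it off its serrations, swing it back, let it drop in again and turn on until the bar is firmly held: tight when the lever takes 4 to 5 N more at the ball than it took while the clamp was still running down free. Do not overtighten it, do not force the lever against the pins, leave the lever fully down on its serrations, the bar in its channel and everything else on the bench where it is.

Things in the scene. Friction and masses are not known exactly. Their poses are not given: they have to be found in the camera images.
- fixture: Green hold-down clamp, bolted to the bench; base 130 x 120 x 12 mm. Origin on the clamp axis at the underside (bench top); own z up; own -x is the middle of the lever's swing, own +x points to the pillar. A channel in the base (floor 22 mm high) holds the bar along own y; an arm, top 80 mm high, carries the vertical screw and a round steel plate (47 mm radius, top 84 mm).
- stop_pins: The two steel stop pins together, fixed to the clamp; origin and axes those of the clamp.
- pin_end (a point): Steel stop pin on the plate that ends the tightening (clockwise) swing: 8 mm diameter, top 138 mm above the bench, 40 mm from the axis, 0.95 rad from own -x of the clamp towards own +y; point halfway up. The lever's arm meets it with the lever 0.70 rad from own -x, down or lifted.
- pin_back (a point): The same pin on the other side (own -y of the clamp), which ends the swing back, 0.70 rad of lever angle on that side of own -x.
- lever_pivot (a point): Point on the clamp's vertical screw axis, 128 mm above the bench, level with the middle of the lever's ball when the lever is down.
- clamp_lever: Adjustable clamping lever: black hub (41 mm diameter) on the screw axis, a straight black arm (12 mm thick) rising outwards to a red ball. Origin on the axis, 84 mm above the bench when down; own -x points along the arm. Down, it is locked to the screw by the serrations with about 0.08 rad play each way; turning it clockwise from above drives the pad down, anticlockwise up.
- serrations (a point): Middle of the face serrations between lever hub and screw: 12 steel teeth, one each 0.5236 rad. A spring holds the lever down: lifting takes about 5 N at first, 8 N at the upper stop. From 7 mm of lift (stop at 11 mm) it swings freely and the screw stays where it is. Let down between two engaging places it rests on the tooth tops 6 mm up, until it is turned a little and drops in.
- screw_head (a point): Top of the clamp screw, on the axis. The screw rubs with 0.6 N m: running free it takes about 5 N (held between steps) to 7 N (moving) at the ball, across the arm. Once the pad sits on the bar this effort rises steadily with the clamp force: about 3 N more at 45 N on the bar, 4.5 N more at 75 N, 6.5 N more at 105 N. It does not run back when the lever is let go.
- lever_ball (a point): Centre of the red ball (26 mm diameter) at the lever's end, 85 mm from the screw axis, 128 mm above the bench when the lever is down; it turns freely on an upright spindle and can be pinched from above. It stands 7 to 11 mm higher when the lever is lifted clear.
- lever_swing (a joint): Angle of the lever relative to the screw, rad; 0 at the start (engaged, the lever then pointing 0.12 to 0.52 rad from own -x of the clamp towards pin_back), 0.5236 more negative for each tooth it has been swung back (anticlockwise from above). It fits into the serrations only near whole multiples of 0.5236.
- pad: Round brass pressure pad, 24 mm diameter, 7 mm thick, under the clamp's arm on the screw axis, backed by a stiff spring; origin at the middle of its underside. Goes down 5 mm for each rad of screw turn. It starts 5 to 7 mm above the bar.
- brass_bar: Loose square brass bar, 12 x 140 x 12 mm, lying in the clamp's channel under the pad. Origin at the middle of its underside; long along own y.
- chasing_hammer: Chasing hammer with a wooden handle, 53 x 218 x 27 mm, lying on the bench; leave it alone. Origin at the middle of its underside.
- dropper: Small brown dropper bottle, 33 mm diameter, 102 mm high, standing; leave it alone. Origin at the middle of its underside.
- epoxy_tube: Blue and orange glue tube lying flat, 38 x 136 x 26 mm; leave it alone. Origin at the middle of its underside.
- findings_tin: Black flat tin with a coloured lid, 64 x 96 x 22 mm; leave it alone. Origin at the middle of its underside.
Mind the look-alikes: they are no part of the job. Leave any blue look-alike of the brass_bar alone.

How it is judged:
On the way, in this order (a step that is already met when the one before it is completed fails the run):
1. the lever is lifted clear of its serrations (z of lever_ball in the frame of fixture above 0.1345 m), for 0.1 s.
2. the lever is down in the serrations again, at least one tooth back (value of joint lever_swing below -0.4 rad and z of lever_ball in the frame of fixture below 0.13 m), for 0.1 s.
At the end, for the whole second after the job is handed in: The pad presses the bar with 40 to 110 N; the lever is down in its serrations (ball centre under 130 mm), at least one tooth back from where it started, and at rest; the bar lies in its channel within 30 mm of the clamp axis, along the channel within 0.1 rad and its underside under 25 mm high (all of step 2 and contact force between pad and brass_bar between 40 and 110 N and horizontal distance between brass_bar and fixture below 0.03 m and angle between the y axis of brass_bar and the y axis of fixture, either way round below 0.1 rad and z of brass_bar in the frame of fixture below 0.025 m and linear speed of clamp_lever below 0.01 m/s); the robot touches nothing.
It fails at once if the clamp is overtightened: more than 130 N on the bar (contact force between pad and brass_bar above 130 N).
It fails at once if the lever is forced against the stop pins with more than 40 N (contact force between clamp_lever and stop_pins above 40 N).
It fails at once if a bystander (hammer, bottle, tube or tin) is shifted by more than 30 mm (distance of any of chasing_hammer, dropper, epoxy_tube, findings_tin from where it was at the start of the episode above 0.03 m).
It also fails if it takes over 66 s, if anything falls off the work surface, if the arm or the gripper's body presses on something with over 40 N, if the wrist force passes 120 N, or if a joint passes its speed limit or range.

## Robot

A 6-joint arm with a two-finger parallel gripper is mounted at the origin on the work surface; the furniture and walls round the work are solid. World frame = base frame: x ahead of the robot, y to its left, z up, the work surface at z = 0. Lengths are in m, angles in rad, forces in N, time in s.
With the tool pointing down it reaches from about 0.225 to 0.875 m from the base axis. Payload 3.4 kg.
Tool frame: the origin (TCP) lies between the finger pads; the fingertips stand 19 mm ahead of it and the grasp point (between the pads) is the TCP; z points along the fingers, y is the line along which they close (so a half turn about z gives the same grasp; the last joint's range is limited). The gripper opens to 85 mm and grips with 20 to 120 N. Pads are 22 mm wide; open, the fingers measure 114 mm over their backs; the gripper's body (76 mm by 85 mm) begins 54 mm behind the grasp point. The pads swing forward as they close: fully open they stand 13 mm farther back than shut.
Start: joints at [1.058, 0.276, 1.505, -0, 1.361, -0.121], TCP at [0.22, 0.531, 0.25] pointing down, gripper open.
Joint ranges: [-2.89, 2.89], [-0.75, 2.08], [0.22, 2.7], [-1.18, 4.32], [0.11, 2.71], [-2.7, 2.7]. Speed limits (rad/s): [2.57, 2.57, 3.14, 3.14, 3.14, 3.14].

## Interface

Orientations are given as a unit quaternion [w, x, y, z].
In Python, from rig import get_state, imaging, ticket gives the robot as it stands. The module is installed in compiled form; this text tells all that it offers.
- The arm moves only by the shell command python3 -m inch 'ROWS' [FORCE]. ROWS is JSON, a list of rows, each an object with "claw": the opening, from -1 (shut) to 1 (fully open); "travel": the shift along the world's x, y, z in units of 200 mm (1.0 is 200 mm), a list of three; "turn": the turn about the world's z in units of 180 degrees (1.0 is 180 degrees). A call has 1 to 5 rows; each row is the pose to reach, as a shift and turn from the pose commanded when the call began, turning the shorter way round; what a row does not reach only later rows make up. A row lasts 1/10 s, in which the tool goes at most 50 mm and 8.59 degrees, less where a joint would pass 70% of its speed; a pose out of reach is approached as far as the arm can. A call with a number of a shift or a turn outside -1 to 1 is refused whole. A call with a gripper value outside its range is refused whole. The fingers move at their own pace and stop on an object; FORCE is the grip in N (left out, the last holds). Time passes only in rows, so rows that repeat a pose let the fingers close. It gives the time, the measured TCP pose, the force, the opening and the grip force at its end, in the units of the state.
- get_state(): the state, without advancing time (a new reading comes with each control period).
- imaging.get_image(name): name is "side" or "top" or "wrist"; returns the picture (384x512x3 uint8, red, green, blue); there is no depth.
- imaging.camera_params(name): a dict with "camera_matrix" (3x3 intrinsics, pixels), "cam_to_world" (4x4, takes a point from camera to world coordinates); the wrist camera has in their place "T_tool_cam" (4x4, takes a point from camera to tool coordinates, whose origin is the TCP and whose axes are the flange's). Camera axes: x right, y down, z forward; pixel columns grow to the right and rows downward; lengths in m; the calibration is good to about 2 mm. A picture is of the moment at which its call begins: read the wrist's pose just before it. camera_params takes no time and is no camera call.
- ticket.sign_off(): hands the job in; it is judged then, once.
The state is a dict: "clock": time; "qpos": joint angles; "qd": joint speeds; "effort": joint torques, N m; "position": TCP position; "ee_rot": TCP orientation; "contact_force": force on the tool from outside, world axes, zero at the start; "moment": the same for the moment, N m; "width": finger opening in m; "gripper_force": force on a finger pad.
Only numpy, scipy, OpenCV 4.12 (cv2) and the standard library are available. Lean on these libraries where they do the work, as an engineer would, in place of code of your own. Each camera call takes 0.05 s, during which the arm holds its last target. There are 200 camera calls.

## Working session

There is one attempt and no reset: what is moved stays moved. The work goes in short steps, Python scripts to look and compute and a shell command to move; the robot and the scene stay as the last step left them, time stands still between calls to the robot, and variables do not carry over. Pictures are saved under pics/ and viewed, at most 10 in all, crops included, and the job is handed in when it is done.

```bash
mkdir -p pics; python3 - <<'E'
from rig import get_state, imaging
import cv2,numpy as np
s=get_state();print({k:np.round(v,3).tolist() for k,v in s.items()})
a=imaging.get_image("top");b=imaging.get_image("side")
cv2.imwrite("pics/top0.png",a[:,:,::-1]);cv2.imwrite("pics/side0.png",b[:,:,::-1])
for n in("top","side","wrist"):print(n,imaging.camera_params(n))
E
```

```text
{'clock': 0.0, 'qpos': [1.058, 0.277, 1.506, 0.0, 1.361, -0.121], 'qd': [-0.001, 0.001, 0.001, -0.0, 0.001, -0.001], 'effort': [0.0, -41.677, -24.581, -0.0, 0.011, -0.0], 'position': [0.219, 0.531, 0.249], 'ee_rot': [-0.0, 0.195, 0.981, -0.001], 'contact_force': [-0.342, 0.04, -0.001], 'moment': [-0.03, 0.004, 0.028], 'gripper_force': 0.0, 'width': 0.085}
top {'camera_matrix': array([[389.85904905,   0.        , 267.84712462],
       [  0.        , 389.85904905, 191.05812687],
       [  0.        ,   0.        ,   1.        ]]), 'cam_to_world': array([[ 0.02210839, -0.98694734,  0.15951853,  0.32797932],
       [-0.99921751, -0.01657925,  0.03590958, -0.15108023],
       [-0.03279616, -0.16018761, -0.98654161,  1.06204493],
       [ 0.        ,  0.        ,  0.        ,  1.        ]])}
side {'camera_matrix': array([[409.77429879,   0.        , 255.45037951],
       [  0.        , 409.77429879, 201.32129463],
       [  0.        ,   0.        ,   1.        ]]), 'cam_to_world': array([[-0.99142002, -0.08287092,  0.10108784,  0.36605214],
       [-0.13068923,  0.61314645, -0.77908392,  0.6166327 ],
       [ 0.00258175, -0.78561049, -0.618716  ,  0.71293005],
       [ 0.        ,  0.        ,  0.        ,  1.        ]])}
wrist {'camera_matrix': array([[296.50628338,   0.        , 253.0712454 ],
       [  0.        , 296.50628338, 196.29028116],
       [  0.        ,   0.        ,   1.        ]]), 'T_tool_cam': array([[-1.18668072e-04, -9.65737327e-01, -2.59521485e-01,
         6.62909798e-02],
       [ 9.99999874e-01, -2.40991717e-04,  4.39526769e-04,
         1.01942049e-03],
       [-4.87009935e-04, -2.59521400e-01,  9.65737234e-01,
        -1.23162050e-01],
       [ 0.00000000e+00,  0.00000000e+00,  0.00000000e+00,
         1.00000000e+00]])}
```

View pics/top0.png

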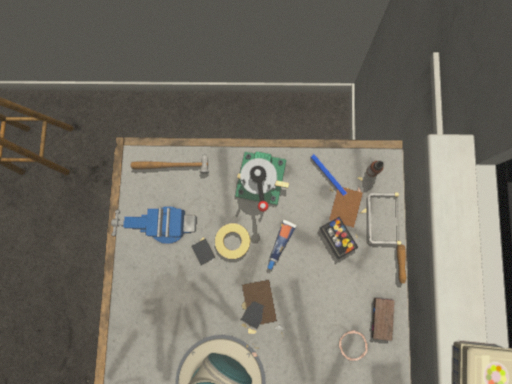

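View pics/side0.png

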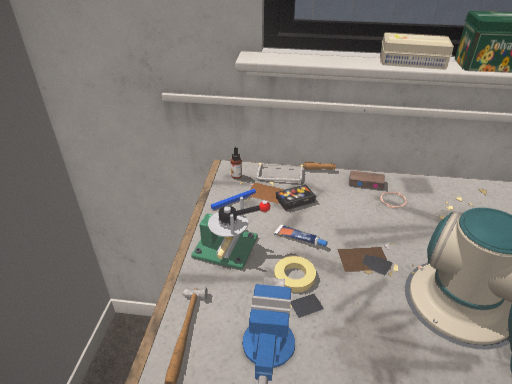

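Top view: clamp plate at about (258,178), red ball at (263,206), brass bar end at (283,184). The blue bar at (328,174) is the look-alike. The only other reddish things are the tube cap (286,230) and the tin lid (340,238). The red ball at the end of the black arm on the green clamp is the one I want, in the side view at (265,206). Next is a close crop to confirm.

```bash
cat > h.py <<'E'
import numpy as np,cv2
from rig import get_state, imaging
from scipy.spatial.transform import Rotation as R
def cam(n,s=None):
    p=imaging.camera_params(n)
    if n!="wrist": return p["camera_matrix"],p["cam_to_world"]
    T=np.eye(4);w,x,y,z=s["ee_rot"];T[:3,:3]=R.from_quat([x,y,z,w]).as_matrix();T[:3,3]=s["position"]
    return p["camera_matrix"],T@p["T_tool_cam"]
def ray(c,uv):
    K,T=c;d=T[:3,:3]@np.linalg.solve(K,[*uv,1]);return T[:3,3],d/np.linalg.norm(d)
def tri(rs):
    A=sum(np.eye(3)-np.outer(d,d) for o,d in rs);b=sum((np.eye(3)-np.outer(d,d))@o for o,d in rs)
    return np.linalg.solve(A,b)
def atz(c,uv,z):
    o,d=ray(c,uv);return o+d*(z-o[2])/d[2]
def proj(c,p):
    K,T=c;q=K@(T[:3,:3].T@(np.array(p)-T[:3,3]));return q[:2]/q[2]
def red(im,box):
    x0,y0,x1,y1=box;h=cv2.cvtColor(im[y0:y1,x0:x1],cv2.COLOR_RGB2HSV)
    m=(((h[...,0]<6)|(h[...,0]>172))&(h[...,1]>150)&(h[...,2]>70)).astype(np.uint8)
    n,l,st,c=cv2.connectedComponentsWithStats(m);k=1+np.argmax(st[1:,4]);return c[k]+[x0,y0],st[k]
E
python3 - <<'E'
from h import *
a=cv2.imread("pics/top0.png")[:,:,::-1];b=cv2.imread("pics/side0.png")[:,:,::-1]
ra=red(a,(230,140,300,225));rb=red(b,(190,180,290,280));print(ra,rb)
ct,cs=cam("top"),cam("side")
print(tri([ray(ct,ra[0]),ray(cs,rb[0])]))
A=cv2.resize(a[140:225,225:305],None,fx=5,fy=5,interpolation=cv2.INTER_CUBIC)
B=cv2.resize(b[190:275,185:280],None,fx=4.2,fy=5,interpolation=cv2.INTER_CUBIC)
cv2.imwrite("pics/crop.png",np.hstack([A,B])[:,:,::-1])
E
```

```text
(array([263.11111111, 204.83333333]), array([29, 61,  9, 10, 36], dtype=int32)) (array([264.1369863 , 206.43835616]), array([69, 22, 11, 10, 73], dtype=int32))
[ 0.44256473 -0.10632214  0.12639488]
```

View pics/crop.png

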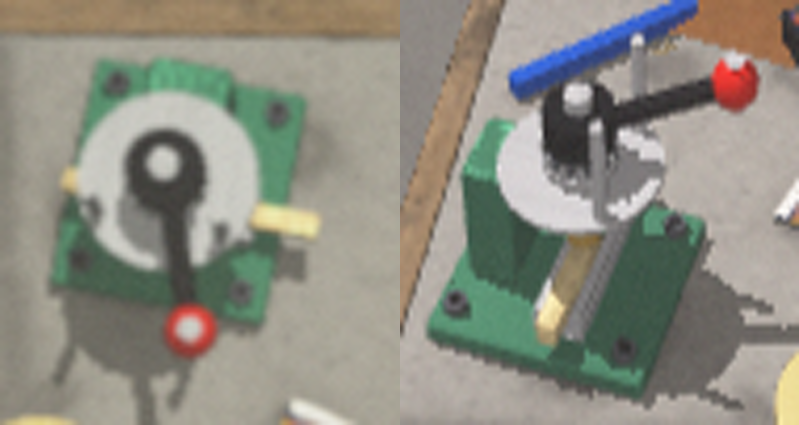

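The crop confirms it: red ball on the black arm of the green clamp (top crop (190,328), side crop (735,83)). The brass bar runs through the channel, the blue bar lies apart, and the lever points to the pin_back side.

```bash
python3 - <<'E'
from h import *
ct,cs=cam("top"),cam("side")
P=lambda u,v:(225+(u+.5)/5-.5,140+(v+.5)/5-.5)
S=lambda u,v:(185+(u-400+.5)/4.2-.5,190+(v+.5)/5-.5)
c=[atz(ct,P(*q),.013) for q in((118,83),(277,112),(240,292),(80,258))]
ctr=np.mean(c,0);print(np.round(c,4),ctr)
d=(c[0]+c[1]-c[2]-c[3])[:2];e=(c[0]+c[3]-c[1]-c[2])[:2];d/=np.linalg.norm(d);e/=np.linalg.norm(e)
print("yaw x",np.arctan2(d[1],d[0]),"yaw from y",np.arctan2(-e[0],e[1]))
print("plate",atz(ct,P(168,180),.084)); 
h=tri([ray(ct,P(163,162)),ray(cs,S(577,97))]);print("screwhead",h)
ball=tri([ray(ct,(263.1,205.3)),ray(cs,(264.1,206.0))]);print(ball)
v=ball-h;print("r",np.hypot(*v[:2]),"ang",np.arctan2(-v[1],-v[0]))
for z in(.138,):
  print("pins side",atz(cs,S(597,123),z),atz(cs,S(638,40),z))
E
```

```text
[[ 0.5946 -0.0562  0.013 ]
 [ 0.5793 -0.1446  0.013 ]
 [ 0.4787 -0.1262  0.013 ]
 [ 0.496  -0.0384  0.013 ]] [ 0.53714515 -0.09137524  0.013     ]
yaw x -0.17990081380949924 yaw from y -0.1822580532591717
plate [ 0.52581402 -0.08987094  0.084     ]
screwhead [ 0.52511442 -0.0897163   0.12313785]
[ 0.44198632 -0.10637525  0.12753293]
r 0.08478090725201536 ang 0.19778111666223616
pins side [ 0.50574895 -0.05533889  0.138     ] [ 0.49398729 -0.11664208  0.138     ]
```

Axis ≈ (0.5255,-0.0898), yaw -0.18, and the lever is about 0.38 rad towards pin_back. I'll move above the ball with the fingers closing across the arm.

```bash

python3 -m inch '[{"claw":1,"travel":[0.37,-1,0],"turn":0.1},{"claw":1,"travel":[0.37,-1,0],"turn":0.1},{"claw":1,"travel":[0.37,-1,0],"turn":0.1},{"claw":1,"travel":[0.37,-1,0],"turn":0.1},{"claw":1,"travel":[0.37,-1,0],"turn":0.1}]' 40
python3 -m inch '[{"claw":0.2,"travel":[0.37,-1,0],"turn":0.088},{"claw":0.2,"travel":[0.37,-1,0],"turn":0.088},{"claw":0.2,"travel":[0.37,-1,0],"turn":0.088},{"claw":0.2,"travel":[0.37,-1,0],"turn":0.088},{"claw":0.2,"travel":[0.37,-1,0],"turn":0.088}]'
python3 -m inch '[{"claw":0.2,"travel":[0.34,-1,0],"turn":0},{"claw":0.2,"travel":[0.34,-1,0],"turn":0},{"claw":0.2,"travel":[0.34,-1,0],"turn":0},{"claw":0.2,"travel":[0.34,-1,0],"turn":0},{"claw":0.2,"travel":[0.34,-1,0],"turn":0}]'
python3 -m inch '[{"claw":0.2,"travel":[0.03,-0.18,0],"turn":0},{"claw":0.2,"travel":[0.03,-0.18,0],"turn":0},{"claw":0.2,"travel":[0.03,-0.18,0],"turn":0}]'
python3 - <<'E'
from h import *
s=get_state();im=imaging.get_image("wrist");c=cam("wrist",s)
cv2.imwrite("pics/w1.png",im[:,:,::-1])
print(s["position"],s["ee_rot"],s["width"],proj(c,[.442,-.1064,.1275]))
r=red(im,(0,0,512,384));print(r,atz(c,r[0],.128))
E
```

```text
clock: 0.6
position: [0.2937, 0.3274, 0.2499]
ee_rot: [-0.0, 0.04, 0.999, -0.001]
contact_force: [0.3, 1.0, 0.1]
width: 0.0854
gripper_force: 0.0
clock: 1.1
position: [0.3679, 0.1287, 0.2502]
ee_rot: [0.0, -0.098, 0.995, -0.001]
contact_force: [0.5, -0.0, 0.7]
width: 0.0516
gripper_force: 0.0
clock: 1.6
position: [0.4371, -0.0732, 0.2501]
ee_rot: [0.0, -0.097, 0.995, -0.001]
contact_force: [0.2, -0.4, -0.5]
width: 0.0513
gripper_force: 0.0
clock: 1.9
position: [0.4411, -0.1042, 0.2498]
ee_rot: [-0.001, -0.099, 0.995, 0.001]
contact_force: [0.3, 0.3, 0.0]
width: 0.0512
gripper_force: 0.0
[ 0.44111966 -0.1042047   0.24984121] [-6.51044261e-04 -9.85745913e-02  9.95129096e-01  8.41885967e-04] 0.05118342199082235 [248.53029915 196.43165661]
(array([251.75051546, 194.92164948]), array([237, 182,  30,  30, 485], dtype=int32)) [ 0.44001807 -0.10397763  0.128     ]
```

View pics/w1.png

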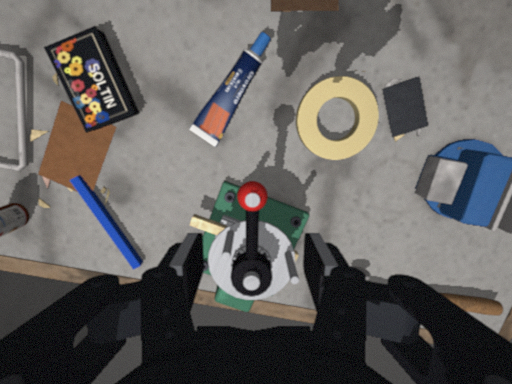

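The wrist view shows the ball at (252,196), under the gripper and between the fingers with the arm lying between them. Descending.

```bash

python3 -m inch '[{"claw":0.2,"travel":[0,0,-0.25],"turn":0},{"claw":0.2,"travel":[0,0,-0.4],"turn":0},{"claw":0.2,"travel":[0,0,-0.5],"turn":0},{"claw":0.2,"travel":[0,0,-0.595],"turn":0},{"claw":0.2,"travel":[0,0,-0.595],"turn":0}]' 40
python3 -m inch '[{"claw":-0.45,"travel":[0,0,0],"turn":0},{"claw":-0.45,"travel":[0,0,0],"turn":0},{"claw":-0.45,"travel":[0,0,0],"turn":0},{"claw":-0.45,"travel":[0,0,0],"turn":0},{"claw":-0.45,"travel":[0,0,0],"turn":0}]' 40
python3 -m inch '[{"claw":-0.6,"travel":[0,0,0],"turn":0},{"claw":-0.6,"travel":[0,0,0],"turn":0},{"claw":-0.6,"travel":[0,0,0],"turn":0}]' 40
```

```text
clock: 2.45
position: [0.4393, -0.1021, 0.1293]
ee_rot: [-0.003, -0.1, 0.995, 0.002]
contact_force: [-0.1, -0.2, 0.2]
width: 0.0514
gripper_force: 0.0
clock: 2.95
position: [0.4421, -0.1047, 0.132]
ee_rot: [0.001, -0.099, 0.995, -0.0]
contact_force: [-0.0, -0.2, 1.4]
width: 0.0243
gripper_force: 26.9
clock: 3.25
position: [0.4419, -0.1047, 0.1316]
ee_rot: [0.0, -0.099, 0.995, -0.0]
contact_force: [0.1, -0.7, 3.9]
width: 0.0233
gripper_force: 39.1
```

```bash

python3 -m inch '[{"claw":-0.2,"travel":[0,0,0],"turn":0},{"claw":-0.2,"travel":[0,0,-0.025],"turn":0},{"claw":-0.6,"travel":[0,0,-0.025],"turn":0},{"claw":-0.6,"travel":[0,0,-0.025],"turn":0},{"claw":-0.6,"travel":[0,0,-0.025],"turn":0}]' 45
python3 -m inch '[{"claw":-0.6,"travel":[0,0,0],"turn":0},{"claw":-0.6,"travel":[0,0,0],"turn":0}]'
python3 - <<'E'
import numpy as np
ax=np.array([.5255,-.0898]);r=.085
f0=.198
for k in range(0,12):
  f=f0-.1*k;p=ax+r*np.array([-np.cos(f),-np.sin(f)]);print(round(f,3),p.round(4),"from start units",((p-(ax+r*np.array([-np.cos(f0),-np.sin(f0)])))/.2).round(3), "turn",round(-.1*k/np.pi,4))
E
```

```text
clock: 3.75
position: [0.4411, -0.1044, 0.126]
ee_rot: [-0.001, -0.099, 0.995, 0.0]
contact_force: [-0.3, 0.2, -2.4]
width: 0.0235
gripper_force: 44.0
clock: 3.95
position: [0.4412, -0.1044, 0.1262]
ee_rot: [-0.0, -0.099, 0.995, 0.0]
contact_force: [-0.7, -0.3, -0.2]
width: 0.024
gripper_force: 44.1
0.198 [ 0.4422 -0.1065] from start units [0. 0.] turn -0.0
0.098 [ 0.4409 -0.0981] from start units [-0.006  0.042] turn -0.0318
-0.002 [ 0.4405 -0.0896] from start units [-0.008  0.084] turn -0.0637
-0.102 [ 0.4409 -0.0811] from start units [-0.006  0.127] turn -0.0955
-0.202 [ 0.4422 -0.0727] from start units [0.    0.169] turn -0.1273
-0.302 [ 0.4443 -0.0645] from start units [0.011 0.21 ] turn -0.1592
-0.402 [ 0.4473 -0.0565] from start units [0.026 0.25 ] turn -0.191
-0.502 [ 0.451  -0.0489] from start units [0.044 0.288] turn -0.2228
-0.602 [ 0.4554 -0.0417] from start units [0.066 0.324] turn -0.2546
-0.702 [ 0.4606 -0.0349] from start units [0.092 0.358] turn -0.2865
-0.802 [ 0.4664 -0.0287] from start units [0.121 0.389] turn -0.3183
-0.902 [ 0.4728 -0.0231] from start units [0.153 0.417] turn -0.3501
```

```bash

python3 -m inch '[{"claw":-0.6,"travel":[-0.006,0.042,0],"turn":-0.032},{"claw":-0.6,"travel":[-0.008,0.084,0],"turn":-0.064},{"claw":-0.6,"travel":[-0.006,0.127,0],"turn":-0.096},{"claw":-0.6,"travel":[0,0.169,0],"turn":-0.127},{"claw":-0.6,"travel":[0.011,0.21,0],"turn":-0.159}]'
python3 -m inch '[{"claw":-0.6,"travel":[0,0,0],"turn":0},{"claw":-0.6,"travel":[0,0,0],"turn":0}]'
python3 -c "
from h import *;s=get_state();print(s['moment'],s['position'],s['contact_force'])"
```

```text
clock: 4.45
position: [0.4436, -0.0645, 0.1264]
ee_rot: [0.0, 0.151, 0.989, -0.002]
contact_force: [-1.8, -7.2, -2.3]
width: 0.0236
gripper_force: 44.2
clock: 4.65
position: [0.4438, -0.0638, 0.1263]
ee_rot: [0.0, 0.148, 0.989, -0.001]
contact_force: [-1.9, -5.5, -1.9]
width: 0.0236
gripper_force: 44.2
[-0.74553663  0.22484882  0.02973987] [ 0.44384676 -0.06377267  0.12632512] [-1.86371711 -5.50068004 -1.87850954]
```

```bash

python3 -m inch '[{"claw":-0.6,"travel":[0.015,0.04,0],"turn":-0.032},{"claw":-0.6,"travel":[0.033,0.078,0],"turn":-0.064},{"claw":-0.6,"travel":[0.055,0.114,0],"turn":-0.096},{"claw":-0.6,"travel":[0.081,0.148,0],"turn":-0.127},{"claw":-0.6,"travel":[0.105,0.175,0],"turn":-0.155}]'
python3 -m inch '[{"claw":-0.6,"travel":[0,0,0],"turn":0},{"claw":-0.6,"travel":[0,0,0],"turn":0}]'
python3 -c "
from h import *;s=get_state();p=s['position'][:2]-np.array([.5255,-.0898]);f=np.arctan2(-p[1],-p[0]);t=np.array([-np.sin(f),np.cos(f)]);F=s['contact_force'][:2];print(f,np.hypot(*p),'tan',F@t,'rad',F@[-np.cos(f),-np.sin(f)])"
```

```text
clock: 5.15
position: [0.4643, -0.0295, 0.126]
ee_rot: [0.0, 0.384, 0.923, -0.002]
contact_force: [-1.8, -9.1, -3.2]
width: 0.0236
gripper_force: 44.3
clock: 5.35
position: [0.4647, -0.0292, 0.1261]
ee_rot: [0.0, 0.382, 0.924, -0.002]
contact_force: [-1.4, -6.9, -2.6]
width: 0.0235
gripper_force: 44.3
-0.7844007983343665 0.0858371867501239 tan -5.862703257302973 rad -3.858848269359157
```

```bash

python3 -m inch '[{"claw":-0.6,"travel":[-0.023,-0.025,0],"turn":0.025},{"claw":-0.6,"travel":[-0.023,-0.025,0.02],"turn":0.025},{"claw":-0.6,"travel":[-0.023,-0.025,0.04],"turn":0.025},{"claw":-0.6,"travel":[-0.023,-0.025,0.05],"turn":0.025},{"claw":-0.6,"travel":[-0.023,-0.025,0.05],"turn":0.025}]' 60
python3 - <<'E'
from h import *
s=get_state();p=s['position'][:2]-np.array([.5255,-.0898]);f=np.arctan2(-p[1],-p[0]);print(f,s['position'],s['contact_force'])
g=cam("side");b=imaging.get_image("side");r=red(b,(170,170,320,280));print(r, "expected lifted/down",proj(g,[*s['position'][:2],.138]),proj(g,[*s['position'][:2],.128]))
r0=.0855
for k in range(1,11):
  q=f+.105*k;print(k,((r0*np.array([np.cos(f)-np.cos(q),np.sin(f)-np.sin(q)]))/.2).round(3),round(.105*k/np.pi,4))
E
```

```text
clock: 5.85
position: [0.4616, -0.0331, 0.1369]
ee_rot: [0.002, 0.347, 0.938, 0.0]
contact_force: [4.4, -4.7, -6.3]
width: 0.0232
gripper_force: 59.0
-0.7263593090284917 [ 0.46164411 -0.03307156  0.13688463] [ 4.41431126 -4.74105725 -6.30463458]
(array([253.19565217, 223.60869565]), array([80, 49,  7, 10, 46], dtype=int32)) expected lifted/down [250.11553236 222.65989812] [250.14108448 226.17710631]
1 [-0.028 -0.035] 0.0334
2 [-0.052 -0.073] 0.0668
3 [-0.072 -0.113] 0.1003
4 [-0.088 -0.155] 0.1337
5 [-0.099 -0.198] 0.1671
6 [-0.106 -0.243] 0.2005
7 [-0.108 -0.288] 0.234
8 [-0.105 -0.332] 0.2674
9 [-0.098 -0.377] 0.3008
10 [-0.086 -0.42 ] 0.3342
```

```bash

python3 -m inch '[{"claw":-0.6,"travel":[-0.025,-0.037,0],"turn":0.033},{"claw":-0.6,"travel":[-0.048,-0.075,0],"turn":0.067},{"claw":-0.6,"travel":[-0.068,-0.114,0],"turn":0.1},{"claw":-0.6,"travel":[-0.083,-0.155,0],"turn":0.134},{"claw":-0.6,"travel":[-0.094,-0.197,0],"turn":0.167}]'
python3 -m inch '[{"claw":-0.6,"travel":[-0.007,-0.045,0],"turn":0.033},{"claw":-0.6,"travel":[-0.009,-0.09,0],"turn":0.067},{"claw":-0.6,"travel":[-0.006,-0.134,0],"turn":0.1},{"claw":-0.6,"travel":[0.001,-0.178,0],"turn":0.134},{"claw":-0.6,"travel":[0.013,-0.22,0],"turn":0.167}]'
python3 -m inch '[{"claw":-0.6,"travel":[0,0,0],"turn":0},{"claw":-0.6,"travel":[0,0,0],"turn":0}]'
python3 -c "
from h import *;s=get_state();p=s['position'][:2]-np.array([.5255,-.0898]);f=np.arctan2(-p[1],-p[0]);t=np.array([-np.sin(f),np.cos(f)]);F=s['contact_force'][:2];print(f,np.hypot(*p),'tan',F@t,'rad',F@[-np.cos(f),-np.sin(f)])"
```

```text
clock: 6.4
position: [0.4422, -0.0717, 0.1365]
ee_rot: [0.001, 0.091, 0.996, 0.001]
contact_force: [3.7, -1.0, -6.2]
width: 0.0228
gripper_force: 59.0
clock: 6.9
position: [0.4444, -0.115, 0.1362]
ee_rot: [0.001, -0.171, 0.985, 0.001]
contact_force: [3.4, 1.8, -7.1]
width: 0.0231
gripper_force: 59.0
clock: 7.1
position: [0.4444, -0.1152, 0.1362]
ee_rot: [0.0, -0.168, 0.986, 0.001]
contact_force: [3.8, 0.6, -6.6]
width: 0.0228
gripper_force: 59.0
0.30307873005244607 0.08500692237085118 tan -0.542463286359053 rad -3.796027906939426
```

```bash

python3 -m inch '[{"claw":-0.6,"travel":[0.004,-0.012,0],"turn":0.01},{"claw":-0.6,"travel":[0.004,-0.012,-0.02],"turn":0.01},{"claw":-0.6,"travel":[0.004,-0.012,-0.04],"turn":0.01},{"claw":-0.6,"travel":[0.004,-0.012,-0.051],"turn":0.01},{"claw":-0.6,"travel":[0.004,-0.012,-0.051],"turn":0.01}]'
python3 -m inch '[{"claw":-0.6,"travel":[0,0,0],"turn":0},{"claw":-0.6,"travel":[0,0,0],"turn":0}]'
python3 - <<'E'
from h import *
s=get_state();p=s['position'][:2]-np.array([.5255,-.0898]);f=np.arctan2(-p[1],-p[0]);t=np.array([-np.sin(f),np.cos(f)]);F=s['contact_force'][:2];print(f,np.hypot(*p),'tan',F@t,'rad',F@[-np.cos(f),-np.sin(f)],s['contact_force'][2])
for k in range(1,15):
  q=f-.06*k;print(k,((.085*np.array([np.cos(f)-np.cos(q),np.sin(f)-np.sin(q)]))/.2).round(3),round(-.06*k/np.pi,4))
E
```

```text
clock: 7.6
position: [0.4446, -0.1181, 0.1261]
ee_rot: [-0.0, -0.185, 0.983, 0.0]
contact_force: [1.7, 1.2, -2.5]
width: 0.0233
gripper_force: 59.3
clock: 7.8
position: [0.4448, -0.1183, 0.1263]
ee_rot: [0.0, -0.185, 0.983, 0.0]
contact_force: [2.7, 0.7, -2.8]
width: 0.0233
gripper_force: 59.3
0.33952845859078956 0.08557441584957887 tan -0.21480847205794612 rad -2.775224361256173 -2.7978202105932906
1 [-0.008  0.024] -0.0191
2 [-0.014  0.049] -0.0382
3 [-0.019  0.074] -0.0573
4 [-0.022  0.099] -0.0764
5 [-0.024  0.125] -0.0955
6 [-0.024  0.15 ] -0.1146
7 [-0.023  0.176] -0.1337
8 [-0.02   0.201] -0.1528
9 [-0.016  0.226] -0.1719
10 [-0.01   0.251] -0.191
11 [-0.003  0.275] -0.2101
12 [0.006 0.299] -0.2292
13 [0.016 0.323] -0.2483
14 [0.028 0.345] -0.2674
```

```bash
cat > m.py <<'E'
from h import *
s=get_state();p=s['position'][:2]-np.array([.5255,-.0898]);f=np.arctan2(-p[1],-p[0]);t=np.array([-np.sin(f),np.cos(f)]);F=s['contact_force'][:2]
print('f %.3f r %.4f z %.4f TAN %.2f rad %.2f fz %.2f'%(f,np.hypot(*p),s['position'][2],F@t,F@[-np.cos(f),-np.sin(f)],s['contact_force'][2]))
E
python3 -m inch '[{"claw":-0.6,"travel":[-0.008,0.024,0],"turn":-0.019},{"claw":-0.6,"travel":[-0.014,0.049,0],"turn":-0.038}]' >/dev/null; python3 m.py
python3 -m inch '[{"claw":-0.6,"travel":[-0.005,0.025,0],"turn":-0.019}]'>/dev/null; python3 m.py
python3 -m inch '[{"claw":-0.6,"travel":[0,0,0],"turn":0},{"claw":-0.6,"travel":[0,0,0],"turn":0}]'>/dev/null; python3 m.py
```

```text
f 0.243 r 0.0854 z 0.1266 TAN -7.27 rad 0.68 fz -3.28
f 0.193 r 0.0853 z 0.1268 TAN -6.87 rad -0.19 fz -3.37
f 0.187 r 0.0854 z 0.1267 TAN -5.60 rad -1.38 fz -3.12
```

```bash

python3 -m inch '[{"claw":-0.6,"travel":[-0.003,0.021,0],"turn":-0.016},{"claw":-0.6,"travel":[-0.003,0.021,0],"turn":-0.016},{"claw":-0.6,"travel":[-0.003,0.021,0],"turn":-0.016}]'>/dev/null; python3 m.py
python3 -m inch '[{"claw":-0.6,"travel":[-0.002,0.021,0],"turn":-0.016},{"claw":-0.6,"travel":[-0.002,0.021,0],"turn":-0.016},{"claw":-0.6,"travel":[-0.002,0.021,0],"turn":-0.016}]'>/dev/null; python3 m.py
```

```text
f 0.140 r 0.0855 z 0.1267 TAN -6.71 rad -1.15 fz -3.04
f 0.091 r 0.0855 z 0.1266 TAN -6.35 rad -0.74 fz -4.24
```

```bash

python3 -m inch '[{"claw":-0.6,"travel":[-0.001,0.021,0],"turn":-0.016},{"claw":-0.6,"travel":[-0.001,0.021,0],"turn":-0.016},{"claw":-0.6,"travel":[-0.001,0.021,0],"turn":-0.016}]'>/dev/null; python3 m.py
```

```text
f 0.041 r 0.0855 z 0.1266 TAN -6.46 rad -0.54 fz -3.05
```

```bash

python3 -m inch '[{"claw":-0.6,"travel":[0,0.021,0],"turn":-0.016},{"claw":-0.6,"travel":[0,0.021,0],"turn":-0.016},{"claw":-0.6,"travel":[0,0.021,0],"turn":-0.016},{"claw":-0.6,"travel":[0,0.021,0],"turn":-0.016}]'>/dev/null; python3 m.py
python3 -m inch '[{"claw":-0.6,"travel":[0.001,0.021,0],"turn":-0.016},{"claw":-0.6,"travel":[0.001,0.021,0],"turn":-0.016},{"claw":-0.6,"travel":[0.001,0.021,0],"turn":-0.016},{"claw":-0.6,"travel":[0.001,0.021,0],"turn":-0.016}]'>/dev/null; python3 m.py
```

```text
f -0.007 r 0.0856 z 0.1265 TAN -6.14 rad -1.01 fz -2.94
f -0.056 r 0.0856 z 0.1265 TAN -5.79 rad -1.19 fz -2.58
```

```bash

python3 -m inch '[{"claw":-0.6,"travel":[0.002,0.021,0],"turn":-0.016},{"claw":-0.6,"travel":[0.002,0.021,0],"turn":-0.016},{"claw":-0.6,"travel":[0.002,0.021,0],"turn":-0.016},{"claw":-0.6,"travel":[0.002,0.021,0],"turn":-0.016}]'>/dev/null; python3 m.py
python3 -m inch '[{"claw":-0.6,"travel":[0.003,0.021,0],"turn":-0.016},{"claw":-0.6,"travel":[0.003,0.021,0],"turn":-0.016},{"claw":-0.6,"travel":[0.003,0.021,0],"turn":-0.016},{"claw":-0.6,"travel":[0.003,0.021,0],"turn":-0.016}]'>/dev/null; python3 m.py
```

```text
f -0.106 r 0.0857 z 0.1265 TAN -7.11 rad -1.02 fz -2.71
f -0.156 r 0.0857 z 0.1265 TAN -5.85 rad -1.45 fz -2.80
```

```bash

python3 -m inch '[{"claw":-0.6,"travel":[0.004,0.021,0],"turn":-0.016},{"claw":-0.6,"travel":[0.004,0.021,0],"turn":-0.016},{"claw":-0.6,"travel":[0.004,0.021,0],"turn":-0.016},{"claw":-0.6,"travel":[0.004,0.021,0],"turn":-0.016}]'>/dev/null; python3 m.py
```

```text
f -0.205 r 0.0857 z 0.1264 TAN -6.38 rad -0.47 fz -3.37
```

```bash

python3 -m inch '[{"claw":-0.6,"travel":[0.005,0.021,0],"turn":-0.016},{"claw":-0.6,"travel":[0.005,0.021,0],"turn":-0.016},{"claw":-0.6,"travel":[0.005,0.021,0],"turn":-0.016},{"claw":-0.6,"travel":[0.005,0.021,0],"turn":-0.016}]'>/dev/null; python3 m.py
```

```text
f -0.254 r 0.0857 z 0.1264 TAN -5.87 rad -2.12 fz -2.35
```

```bash

python3 -m inch '[{"claw":-0.6,"travel":[0.006,0.02,0],"turn":-0.016},{"claw":-0.6,"travel":[0.006,0.02,0],"turn":-0.016},{"claw":-0.6,"travel":[0.006,0.02,0],"turn":-0.016},{"claw":-0.6,"travel":[0.006,0.02,0],"turn":-0.016}]'>/dev/null; python3 m.py
```

```text
f -0.302 r 0.0857 z 0.1264 TAN -6.27 rad -2.18 fz -2.73
```

```bash

python3 -m inch '[{"claw":-0.6,"travel":[0.007,0.02,0],"turn":-0.016},{"claw":-0.6,"travel":[0.007,0.02,0],"turn":-0.016},{"claw":-0.6,"travel":[0.007,0.02,0],"turn":-0.016},{"claw":-0.6,"travel":[0.007,0.02,0],"turn":-0.016}]'>/dev/null; python3 m.py
```

```text
f -0.349 r 0.0858 z 0.1263 TAN -7.87 rad -2.00 fz -2.84
```

```bash

python3 -m inch '[{"claw":-0.6,"travel":[0.008,0.02,0],"turn":-0.016},{"claw":-0.6,"travel":[0.008,0.02,0],"turn":-0.016},{"claw":-0.6,"travel":[0.008,0.02,0],"turn":-0.016},{"claw":-0.6,"travel":[0.008,0.02,0],"turn":-0.016}]'>/dev/null; python3 m.py
```

```text
f -0.398 r 0.0858 z 0.1263 TAN -7.01 rad -1.93 fz -2.77
```

```bash

python3 -m inch '[{"claw":-0.6,"travel":[0.009,0.019,0],"turn":-0.016},{"claw":-0.6,"travel":[0.009,0.019,0],"turn":-0.016},{"claw":-0.6,"travel":[0.009,0.019,0],"turn":-0.016}]'>/dev/null; python3 m.py
python3 -m inch '[{"claw":-0.6,"travel":[0,0,0],"turn":0}]'>/dev/null; python3 m.py
python3 -m inch '[{"claw":-0.6,"travel":[0,0,0],"turn":0}]'>/dev/null; python3 m.py
```

```text
f -0.446 r 0.0859 z 0.1263 TAN -7.71 rad -2.63 fz -3.07
f -0.446 r 0.0859 z 0.1263 TAN -7.06 rad -1.57 fz -3.00
f -0.446 r 0.0858 z 0.1263 TAN -7.97 rad -4.22 fz -2.96
```

```bash

python3 -m inch '[{"claw":-0.6,"travel":[0.01,0.019,0],"turn":-0.016},{"claw":-0.6,"travel":[0.01,0.019,0],"turn":-0.016},{"claw":-0.6,"travel":[0.01,0.019,0],"turn":-0.016}]'>/dev/null; python3 m.py
python3 -m inch '[{"claw":-0.6,"travel":[0,0,0],"turn":0}]'>/dev/null; python3 m.py
python3 -m inch '[{"claw":-0.6,"travel":[0,0,0],"turn":0}]'>/dev/null; python3 m.py
```

```text
f -0.494 r 0.0859 z 0.1262 TAN -7.01 rad -3.30 fz -3.31
f -0.494 r 0.0859 z 0.1262 TAN -8.46 rad -3.17 fz -3.20
f -0.494 r 0.0859 z 0.1262 TAN -8.72 rad -3.50 fz -3.63
```

```bash

python3 -m inch '[{"claw":-0.6,"travel":[0.011,0.018,0],"turn":-0.016},{"claw":-0.6,"travel":[0.011,0.018,0],"turn":-0.016},{"claw":-0.6,"travel":[0.011,0.018,0],"turn":-0.016}]'>/dev/null; python3 m.py
python3 -m inch '[{"claw":-0.6,"travel":[0,0,0],"turn":0}]'>/dev/null; python3 m.py
python3 -m inch '[{"claw":-0.6,"travel":[0,0,0],"turn":0}]'>/dev/null; python3 m.py
```

```text
f -0.541 r 0.0859 z 0.1262 TAN -7.68 rad -3.82 fz -2.44
f -0.541 r 0.0859 z 0.1262 TAN -7.84 rad -3.93 fz -3.27
f -0.541 r 0.0859 z 0.1262 TAN -8.23 rad -2.43 fz -2.93
```

```bash

python3 -m inch '[{"claw":-0.6,"travel":[0.015,0.015,0],"turn":-0.016},{"claw":-0.6,"travel":[0.015,0.015,0],"turn":-0.016},{"claw":-0.6,"travel":[0.015,0.015,0],"turn":-0.016}]'>/dev/null; python3 m.py
python3 -m inch '[{"claw":-0.6,"travel":[0,0,0],"turn":0}]'>/dev/null; python3 m.py
python3 -m inch '[{"claw":-0.6,"travel":[0,0,0],"turn":0}]'>/dev/null; python3 m.py
```

```text
f -0.587 r 0.0860 z 0.1260 TAN -7.94 rad -2.42 fz -1.96
f -0.586 r 0.0859 z 0.1260 TAN -8.53 rad -1.81 fz -1.66
f -0.586 r 0.0859 z 0.1260 TAN -7.21 rad -1.64 fz -1.25
```

```bash

python3 -m inch '[{"claw":-0.6,"travel":[0.013,0.017,0],"turn":-0.016},{"claw":-0.6,"travel":[0.013,0.017,0],"turn":-0.016},{"claw":-0.6,"travel":[0.013,0.017,0],"turn":-0.016}]'>/dev/null; python3 m.py
python3 -m inch '[{"claw":-0.6,"travel":[0,0,0],"turn":0}]'>/dev/null; python3 m.py
python3 -m inch '[{"claw":-0.6,"travel":[0,0,0],"turn":0}]'>/dev/null; python3 m.py
```

```text
f -0.634 r 0.0860 z 0.1259 TAN -7.53 rad -2.79 fz -1.34
f -0.634 r 0.0859 z 0.1259 TAN -8.79 rad -1.87 fz -1.89
f -0.634 r 0.0860 z 0.1260 TAN -8.24 rad -1.06 fz -1.41
```

```bash

python3 -m inch '[{"claw":-0.6,"travel":[0.013,0.017,0],"turn":-0.016},{"claw":-0.6,"travel":[0.013,0.017,0],"turn":-0.016},{"claw":-0.6,"travel":[0.013,0.017,0],"turn":-0.016}]'>/dev/null; python3 m.py
python3 -m inch '[{"claw":-0.6,"travel":[0,0,0],"turn":0}]'>/dev/null; python3 m.py
python3 -m inch '[{"claw":-0.6,"travel":[0,0,0],"turn":0}]'>/dev/null; python3 m.py
```

```text
f -0.682 r 0.0860 z 0.1259 TAN -9.02 rad -3.29 fz -2.28
f -0.682 r 0.0860 z 0.1259 TAN -8.65 rad -1.49 fz -2.32
f -0.682 r 0.0860 z 0.1259 TAN -8.89 rad -2.82 fz -1.34
```

```bash

python3 -m inch '[{"claw":-0.6,"travel":[0.014,0.016,0],"turn":-0.016},{"claw":-0.6,"travel":[0.014,0.016,0],"turn":-0.016},{"claw":-0.6,"travel":[0.014,0.016,0],"turn":-0.016}]'>/dev/null; python3 m.py
python3 -m inch '[{"claw":-0.6,"travel":[0,0,0],"turn":0}]'>/dev/null; python3 m.py
python3 -m inch '[{"claw":-0.6,"travel":[0,0,0],"turn":0}]'>/dev/null; python3 m.py
```

```text
f -0.730 r 0.0860 z 0.1258 TAN -8.82 rad -2.87 fz -2.35
f -0.729 r 0.0860 z 0.1258 TAN -9.86 rad -2.95 fz -1.79
f -0.729 r 0.0860 z 0.1258 TAN -9.54 rad -3.87 fz -1.16
```

```bash

python3 -m inch '[{"claw":-0.6,"travel":[0.014,0.015,0],"turn":-0.016},{"claw":-0.6,"travel":[0.014,0.015,0],"turn":-0.016},{"claw":-0.6,"travel":[0.014,0.015,0],"turn":-0.016}]'>/dev/null; python3 m.py
python3 -m inch '[{"claw":-0.6,"travel":[0,0,0],"turn":0}]'>/dev/null; python3 m.py
python3 -m inch '[{"claw":-0.6,"travel":[0,0,0],"turn":0}]'; python3 m.py
```

```text
f -0.775 r 0.0860 z 0.1258 TAN -9.31 rad -4.58 fz -1.59
f -0.775 r 0.0861 z 0.1258 TAN -8.52 rad -4.16 fz -1.52
clock: 16.8
position: [0.464, -0.0296, 0.1258]
ee_rot: [-0.002, 0.394, 0.919, -0.004]
contact_force: [-3.6, -9.7, -2.6]
width: 0.0229
gripper_force: 59.5
f -0.775 r 0.0860 z 0.1258 TAN -9.48 rad -4.20 fz -2.65
```

```bash

python3 -m inch '[{"claw":-0.6,"travel":[0.009,0.007,0],"turn":-0.009},{"claw":-0.6,"travel":[0.009,0.007,0],"turn":-0.009},{"claw":-0.6,"travel":[0.009,0.007,0],"turn":-0.009}]'>/dev/null; python3 m.py
for i in 1 2 3; do python3 -m inch '[{"claw":-0.6,"travel":[0,0,0],"turn":0}]'>/dev/null; python3 m.py; done
```

```text
f -0.797 r 0.0861 z 0.1257 TAN -9.78 rad -3.02 fz -1.91
f -0.797 r 0.0861 z 0.1257 TAN -8.87 rad -3.44 fz -1.37
f -0.797 r 0.0861 z 0.1257 TAN -9.45 rad -2.94 fz -1.66
f -0.797 r 0.0861 z 0.1257 TAN -9.45 rad -3.83 fz -1.15
```

```bash

python3 -m inch '[{"claw":-0.6,"travel":[0.009,0.007,0],"turn":-0.009},{"claw":-0.6,"travel":[0.009,0.007,0],"turn":-0.009},{"claw":-0.6,"travel":[0.009,0.007,0],"turn":-0.009}]'>/dev/null; python3 m.py
for i in 1 2 3; do python3 -m inch '[{"claw":-0.6,"travel":[0,0,0],"turn":0}]'>/dev/null; python3 m.py; done
```

```text
f -0.822 r 0.0861 z 0.1256 TAN -9.95 rad -3.00 fz -1.52
f -0.821 r 0.0861 z 0.1257 TAN -9.83 rad -3.17 fz -0.43
f -0.822 r 0.0861 z 0.1256 TAN -10.68 rad -2.90 fz -1.45
f -0.821 r 0.0861 z 0.1256 TAN -9.97 rad -3.29 fz -1.07
```

```bash

python3 -m inch '[{"claw":-0.6,"travel":[0.007,0.006,0],"turn":-0.008},{"claw":-0.6,"travel":[0.007,0.006,0],"turn":-0.008},{"claw":-0.6,"travel":[0.007,0.006,0],"turn":-0.008}]'>/dev/null; python3 m.py
for i in 1 2 3 4; do python3 -m inch '[{"claw":-0.6,"travel":[0,0,0],"turn":0}]'>/dev/null; python3 m.py; done
```

```text
f -0.841 r 0.0861 z 0.1256 TAN -9.42 rad -3.43 fz -1.08
f -0.841 r 0.0861 z 0.1256 TAN -10.64 rad -3.55 fz -1.71
f -0.841 r 0.0861 z 0.1256 TAN -9.64 rad -3.89 fz -0.54
f -0.841 r 0.0861 z 0.1256 TAN -10.33 rad -2.99 fz -1.24
f -0.841 r 0.0861 z 0.1256 TAN -9.77 rad -3.22 fz -1.14
```

```bash

python3 -m inch '[{"claw":-0.6,"travel":[0.008,0.007,0],"turn":-0.008},{"claw":-0.6,"travel":[0.008,0.007,0],"turn":-0.008},{"claw":-0.6,"travel":[0.008,0.007,0],"turn":-0.008}]'>/dev/null; python3 m.py
for i in 1 2 3 4; do python3 -m inch '[{"claw":-0.6,"travel":[0,0,0],"turn":0}]'>/dev/null; python3 m.py; done
```

```text
f -0.865 r 0.0861 z 0.1255 TAN -10.48 rad -3.94 fz -0.93
f -0.865 r 0.0861 z 0.1256 TAN -9.76 rad -4.25 fz 0.05
f -0.865 r 0.0861 z 0.1256 TAN -10.33 rad -3.43 fz -1.41
f -0.865 r 0.0861 z 0.1256 TAN -10.48 rad -4.10 fz -1.24
f -0.865 r 0.0861 z 0.1256 TAN -11.19 rad -4.03 fz -0.96
```

+4.15 N over free running, with no jump from the pin. I'll unload within the play, release and retreat.

```bash

python3 -m inch '[{"claw":-0.6,"travel":[-0.01,-0.009,0],"turn":0.01},{"claw":-0.6,"travel":[-0.01,-0.009,0],"turn":0.01},{"claw":0,"travel":[-0.01,-0.009,0],"turn":0.01},{"claw":0.1,"travel":[-0.01,-0.009,0],"turn":0.01},{"claw":0.1,"travel":[-0.01,-0.009,0],"turn":0.01}]'; python3 m.py
python3 -m inch '[{"claw":0.1,"travel":[0,0,0.1],"turn":0},{"claw":0.1,"travel":[0,0,0.25],"turn":0},{"claw":0.1,"travel":[0,0,0.5],"turn":0},{"claw":0.1,"travel":[0,0,0.65],"turn":0},{"claw":0.1,"travel":[0,0,0.65],"turn":0}]'
python3 -m inch '[{"claw":0.1,"travel":[-0.4,0.4,0.2],"turn":0},{"claw":0.1,"travel":[-0.4,0.4,0.2],"turn":0},{"claw":0.1,"travel":[-0.4,0.4,0.2],"turn":0},{"claw":0.1,"travel":[-0.4,0.4,0.2],"turn":0},{"claw":0.1,"travel":[-0.4,0.4,0.2],"turn":0}]'
python3 - <<'E'
from h import *
a=imaging.get_image("top");b=imaging.get_image("side")
try:
  ra=red(a,(225,140,310,225));rb=red(b,(190,180,290,280));print(tri([ray(cam("top"),ra[0]+[0,.4]),ray(cam("side"),rb[0]-[0,.4])]))
except Exception as e: print(e)
A=cv2.resize(a[130:235,215:315],None,fx=4,fy=4);B=cv2.resize(b[185:290,185:285],None,fx=4,fy=4)
cv2.imwrite("pics/end.png",np.hstack([A,B])[:,:,::-1])
E
```

```text
clock: 19.9
position: [0.4716, -0.023, 0.1265]
ee_rot: [0.0, 0.43, 0.903, 0.0]
contact_force: [0.0, 0.0, -0.1]
width: 0.0468
gripper_force: 0.0
f -0.892 r 0.0859 z 0.1265 TAN 0.02 rad 0.01 fz -0.07
clock: 20.4
position: [0.4743, -0.0233, 0.2612]
ee_rot: [0.005, 0.429, 0.903, 0.001]
contact_force: [0.2, 0.1, 0.3]
width: 0.0468
gripper_force: 0.0
clock: 20.9
position: [0.3914, 0.057, 0.2958]
ee_rot: [0.0, 0.429, 0.903, -0.0]
contact_force: [0.1, -0.1, -0.5]
width: 0.047
gripper_force: 0.0
[ 0.46593776 -0.03345884  0.12343527]
```

View pics/end.png

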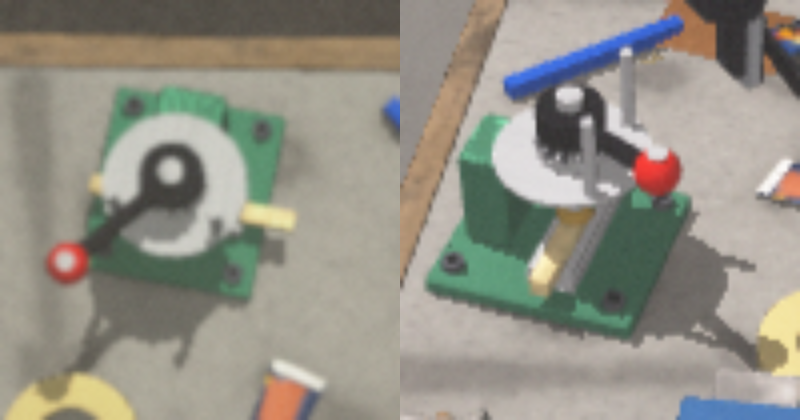

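The final picture shows the lever down at crop (68,262), resting just short of pin_end. The bar is in its channel, the gripper is clear and the bystanders in view have not moved.

```bash
python3 -c "
from rig import ticket;print(ticket.sign_off())"
```

```text
the job is handed in; nothing more can be done
None
```

The job is handed in: the brass bar is clamped at about 4.2 N above free-running effort (roughly 65 N on the bar by your table), after swinging the lever back two teeth, and the lever is down; the hand-in gave no verdict.

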